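# Turn the crate cover over onto the bread bay

## Task

The hinged plywood cover of the two-bay bread crate has been left leaning open over the empty bay. With the fingertips, push it up and over its spine and press it gently down until it lies fully flat over the bay with the breads. Do not grip the cover or fling it over, and leave the jar, the cup and the brush where they stand.

Things in the scene. Friction and masses are not known exactly. Their poses are not given: they have to be found in the camera images.
- crate: dark wooden crate fixed to the table, 210 mm (its x) by 350 mm (its y), rim 80 mm high, walls 10 mm with dark round holes; a divider along its x axis makes two bays: the +y bay is empty, the -y bay holds five tilted flatbread rounds (below the rim). Origin: centre of its underside, on the table; z up
- spine (a point): middle of the hinge rod on top of the divider, 85 mm above the table; the hinge axis runs through it along the crate's x axis. Two steel blocks at the rod's ends reach 92 mm above the table
- leaf (a joint): angle of the plywood cover about the spine, rad: 0 = flat over the empty bay (+y), 1.571 = upright, 3.1416 = flat over the bread bay (-y); these are its stops. The hinge is stiff: the cover stays at any angle where it is left and takes about 2 to 4 N at its free edge to move. It starts at 0.5 to 0.95
- leaf_edge (a point): middle of the cover's free edge, half-way through its thickness. The cover is a flat plywood board 180 mm along the spine and 8 mm thick, its mid-plane passes through the hinge axis and its free edge is 155 mm from that axis
- leaf_mid (a point): centre of the cover board, 81.5 mm from the hinge axis; its x axis runs along the spine, y from the spine to the free edge, z normal to the board
- jar: bystander: loose glass jar with a steel lid, 64 mm across, 100 mm high, behind the crate; origin at the centre of its underside
- cup: bystander: loose steel cup, 72 mm across, 80 mm high, beside the bread bay; origin at the centre of its underside
- brush: bystander: loose brush about 200 mm long lying beside the empty bay; origin on the table below its middle, handle to its -x

How it is judged:
By the outcome, as a careful person would: the job done as asked, in the order asked, and still so for the second after the job is handed in, with the robot touching nothing.
It also fails if it takes over 45 s, if anything falls off the work surface, if the arm or the gripper's body presses on something with over 40 N, if the wrist force passes 120 N, or if a joint passes its speed limit or range.

## Robot

A 7-joint arm with a two-finger parallel gripper is mounted at the origin on the work surface. World frame = base frame: x ahead of the robot, y to its left, z up, the work surface at z = 0. Lengths are in mm, angles in rad, forces in N, time in s.
With the tool pointing down it reaches from about 425 to 875 mm from the base axis. Payload 4.7 kg.
Tool frame: the origin (TCP) lies on the mounting face of the last link; the fingertips stand 182 mm ahead of it and the grasp point (between the pads) lies 164 mm ahead of it; x points along the fingers, y is the direction in which the jaws open and shut, and the axes are right-handed (so a half turn about x gives the same grasp; the last joint's range is limited). The gripper opens to 87 mm and grips with 3 to 60 N. Pads are 19 mm wide; open, the fingers measure 117 mm over their backs; the gripper's body (75 mm by 190 mm) begins 51 mm behind the grasp point.
Start: joints at [-1.167, 0.321, -0.07, 1.45, 0.023, 1.371, -0.057], TCP at [247.018, 601.239, 404.787] pointing down, gripper open.
Joint ranges: [-2.86, 2.86], [-0.3, 2.09], [-1.38, 1.24], [0.06, 2.45], [-1.56, 4.7], [0.09, 2.05], [-2.69, 2.69]. Speed limits (rad/s): [2.57, 2.57, 3.14, 3.14, 3.14, 3.14, 3.14].

## Interface

Orientations are given as [roll, pitch, yaw] about the fixed x, y, z axes, in that order (R = Rz(yaw) Ry(pitch) Rx(roll)).
In Python, from station import manip gives the robot as it stands.
- The arm moves only by the shell command python3 -m inch 'ROWS'. ROWS is JSON, a list of rows, each a list of 3 entries, a list of its own where there are three numbers: the shift along the world's x, y, z in m, then the turn, a rotation vector about the world's x, y, z in degrees, then the finger opening in m, from 0 to 0.087. In form: [[[x, y, z], [ax, ay, az], jaw], ...]. A call has 1 to 20 rows; each row shifts and turns the commanded pose from where the row before left it; what a row does not reach is not made up. A row lasts 1/8 s, in which the tool goes at most 62.5 mm and 10.7 degrees, less where a joint would pass 70% of its speed; a pose out of reach is approached as far as the arm can. A call is refused whole if a number of a shift passes 0.0625 or a number of a turn 10.7, either way. A call with a gripper value outside its range is refused whole. The fingers move at their own pace and stop on an object; the grip force is fixed at half the most. Time passes only in rows, so rows that do not move let the fingers close. It gives the time, the measured TCP pose, the force and the opening at its end, in the units of the state.
- manip.sense(): the state, without advancing time (a new reading comes with each control period).
- manip.grab_frame(name): name is "scene" or "top"; returns (picture, depth): 384x512x3 uint8, blue, green, red; 384x512 float32, mm along the optical axis (not along the pixel's ray), 0 where there is no reading.
- manip.camera_info(name): a dict with "fov_y" (degrees; the focal length in pixels is half the picture's height over the tangent of half this angle, whatever the lens; pixels are square), "cx", "cy" (the principal point, pixels), "dist_coeffs" ([k1, k2, p1, p2, k3] as OpenCV has them; the pictures are not rectified), "origin" and "rotation" of the camera in the world. Camera axes: x right, y down, z forward; pixel columns grow to the right and rows downward; lengths in mm; the calibration is good to about 2 mm. A picture is of the moment at which its call begins. camera_info takes no time and is no camera call.
- manip.job_done(): hands the job in, once; it reports no verdict.
The state is a dict: "clock": time; "joints": joint angles; "joint_velocities": joint speeds; "tau": joint torques, N m; "position": TCP position; "eef_rot": TCP orientation; "wrist_force": force on the tool from outside, world axes, zero at the start; "wrist_torque": the same for the moment, N m; "grip_width": finger opening in mm.
Only numpy, scipy, OpenCV 4.12 (cv2) and the standard library are available. Lean on these libraries where they do the work, as an engineer would, in place of code of your own. Each camera call takes 0.05 s, during which the arm holds its last target.

## Working session

There is one attempt and no reset: what is moved stays moved. The work goes in short steps, Python scripts to look and compute and a shell command to move; the robot and the scene stay as the last step left them, time stands still between calls to the robot, and variables do not carry over. Pictures are saved under pics/ and viewed, and the job is handed in when it is done.

```bash
mkdir -p pics; ls; cat > h.py <<'E'
import numpy as np, cv2
from station import manip
def grab(name,tag):
    im,d=manip.grab_frame(name); cv2.imwrite(f'pics/{tag}.png',im); np.save(f'pics/{tag}.npy',d); return im,d
def K(ci,h=384):
    f=h/2/np.tan(np.radians(ci['fov_y'])/2)
    return np.array([[f,0,ci['cx']],[0,f,ci['cy']],[0,0,1]])
def pts(ci,uv,z):  # depth points world
    uv=np.asarray(uv,float).reshape(-1,1,2)
    n=cv2.undistortPoints(uv,K(ci),np.array(ci['dist_coeffs'],float)).reshape(-1,2)
    p=np.c_[n,np.ones(len(n))]*np.asarray(z,float).reshape(-1,1)
    return p@np.array(ci['rotation']).T+np.array(ci['origin'])
def cloud(ci,d):
    v,u=np.mgrid[:d.shape[0],:d.shape[1]]
    P=pts(ci,np.c_[u.ravel(),v.ravel()],d.ravel()).reshape(*d.shape,3)
    P[d<=0]=np.nan
    return P
def ray(ci,uv,h):
    o=np.array(ci['origin']); p=pts(ci,uv,np.ones(len(np.atleast_2d(uv))))-o
    return o+p*((h-o[2])/p[:,2:3])
E
python3 - <<'E'
from h import *
for n in('scene','top'):
    grab(n,n+'0'); c=manip.camera_info(n); print(c)
s=manip.sense(); print(s)
E
```

```text
pics
{'fov_y': 50.70235877673657, 'cx': 250.59673797734754, 'cy': 190.53612626671463, 'dist_coeffs': array([-0.0093515,  0.       ,  0.       ,  0.       ,  0.       ]), 'origin': array([1202.22766629, -334.86559896,  886.13180574]), 'rotation': array([-2.43227591, -0.01495786,  1.02932859])}
{'fov_y': 57.64125745317955, 'cx': 251.83857180338345, 'cy': 191.03412383593866, 'dist_coeffs': array([-0.06375612,  0.        ,  0.        ,  0.        ,  0.        ]), 'origin': array([ 477.62878825,   49.81422942, 1018.09587565]), 'rotation': array([-2.99153071, -0.00424607, -1.59212624])}
{'clock': 0.1, 'joints': array([-1.16691144,  0.32177648, -0.07009463,  1.45157834,  0.02257235,
        1.37084201, -0.05695165]), 'joint_velocities': array([ 0.00128922, -0.00010652,  0.00077027, -0.00320917, -0.00063037,
       -0.00041786,  0.00074237]), 'tau': array([-5.05755088e-04, -4.92572629e+01, -4.06131791e-01, -3.13395309e+01,
       -6.42095553e-02,  3.95061972e-02,  6.57460782e-05]), 'position': array([246.93918545, 601.05607843, 403.74003644]), 'eef_rot': array([-1.53415215,  1.5689789 , -1.92395638]), 'wrist_force': array([-0.94657771, -0.79857506, -1.17233788]), 'wrist_torque': array([ 0.01930603,  0.00602256, -0.02471897]), 'grip_width': 87.2386017213161}
```

```bash
sed -i "s/^import numpy.*/&\nfrom scipy.spatial.transform import Rotation as Ro/; s/np.array(ci\['rotation'\]).T/Ro.from_euler('xyz',ci['rotation']).as_matrix().T/" h.py
python3 - <<'E'
from h import *
for n in('scene','top'):
    ci=manip.camera_info(n); d=np.load(f'pics/{n}0.npy'); P=cloud(ci,d)
    np.save(f'pics/{n}0P.npy',P)
    z=P[...,2]; print(n,np.nanpercentile(z,[1,10,50,90,99]))
print(Ro.from_euler('xyz',manip.sense()['eef_rot']).as_matrix().round(3))
E
```

```text
scene [-7.55792530e+02 -7.47584214e+02  5.12626797e-01  5.19489517e+01
  2.65515829e+02]
top [-759.15623296 -752.23361487   -0.92982323    2.81299476  158.3291423 ]
[[-0.001  0.38   0.925]
 [-0.002  0.925 -0.38 ]
 [-1.    -0.002  0.   ]]
```

View pics/scene0.png

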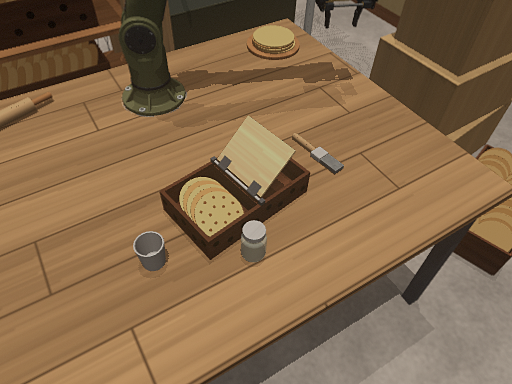

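View pics/top0.png

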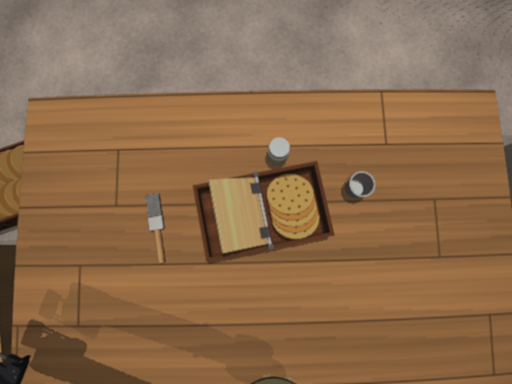

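The scene view shows the cover at about (257,157), leaning over the empty bay. The breads are at (213,205), the jar at (254,240), the cup at (150,250) and the brush at (320,153). In the top view the crate corners are about (194,185), (318,163), (332,237) and (208,261), with the cover spanning x 211–266.

```bash
cat > m.py <<'E'
from h import *
def rect_edges(): pass
ci=manip.camera_info('top'); im=cv2.imread('pics/top0.png'); P=np.load('pics/top0P.npy')
# crate rim: points with z 70..88 inside region
z=P[...,2]; x=P[...,0]; y=P[...,1]
roi=np.zeros(z.shape,bool); roi[155:268,185:340]=1
hsv=cv2.cvtColor(im,cv2.COLOR_BGR2HSV)
m=(roi&(z>70)&(z<88)&(hsv[...,2]<110)).astype(np.uint8)
uv=np.argwhere(m)[:,::-1].astype(np.float32)
r=ray(ci,uv,80.)
print(len(r),cv2.minAreaRect(r[:,:2].astype(np.float32)))
print(cv2.boxPoints(cv2.minAreaRect(r[:,:2].astype(np.float32))))
# leaf: light wood
for n,box in(('top',(170,175,260,275)),('scene',(110,205,205,305))):
    ci=manip.camera_info(n); im=cv2.imread(f'pics/{n}0.png');P=np.load(f'pics/{n}0P.npy'); hsv=cv2.cvtColor(im,cv2.COLOR_BGR2HSV)
    roi=np.zeros(P.shape[:2],bool); roi[box[0]:box[2] if n=='top' else box[1], (box[1] if n=='top' else box[2]):box[3] if n=='top' else box[3]]=1
    m=roi&(hsv[...,2]>140)&(P[...,2]>95)
    q=P[m]; c=np.median(q,0)
    for _ in range(4):
        u,s,vt=np.linalg.svd(q-q.mean(0),full_matrices=False); nrm=vt[2]*np.sign(vt[2][2]); e=(q-q.mean(0))@nrm; q=q[abs(e)<4]
    print(n,len(q),q.mean(0),nrm,'tilt',np.arccos(nrm[2]),'azim of normal',np.degrees(np.arctan2(nrm[1],nrm[0])),'std',e.std(),'zmax',np.percentile(q[:,2],[1,99]))
    # in-plane axes
    a=np.cross(nrm,[0,0,1]);a/=np.linalg.norm(a);b=np.cross(nrm,a); 
    o=q.mean(0); ab=np.c_[(q-o)@a,(q-o)@b]; print(a,b,ab.min(0),ab.max(0)); rr=cv2.minAreaRect(ab.astype(np.float32)); print(rr); print((o+cv2.boxPoints(rr)@np.array([a,b])).round(1))
E
python3 m.py
```

```text
1423 ((587.6685180664062, 19.519302368164062), (249.30532836914062, 350.23699951171875), 10.266425132751465)
[[ 433.80096  169.6178 ]
 [ 496.22223 -175.01178]
 [ 741.5361  -130.5792 ]
 [ 679.1148   214.05038]]
top 3052 [554.37020153  81.873699   146.06258445] [ 0.11795566 -0.63016247  0.76745145] tilt 0.6959399287487923 azim of normal -79.39789571881055 std 1.2369726518263224 zmax [ 96.50644615 187.05868068]
[-0.98292859 -0.18398745  0.        ] [ 0.14120143 -0.75434997 -0.64110707] [-90.4597068  -66.42067379] [87.69205131 80.73860856]
((-1.4271926879882812, 7.2825927734375), (146.9502716064453, 177.95193481445312), 89.73924255371094)
[[634.3 148.2 188.2]
 [459.2 116.1 188.8]
 [479.3   5.1  94.5]
 [654.4  37.2  94. ]]
scene 3024 [560.60163801  79.07285621 144.50251343] [ 0.11416012 -0.63009444  0.76808102] tilt 0.6949573328297237 azim of normal -79.73058695883005 std 1.535732625671499 zmax [ 96.55590115 187.80177865]
[-0.98398035 -0.17827695  0.        ] [ 0.13693114 -0.75577664 -0.64035267] [-87.60397414 -68.6965334 ] [94.63018815 77.17498158]
((3.5448150634765625, 4.2776947021484375), (145.82655334472656, 182.198486328125), 89.95934295654297)
[[637.4 146.5 188.4]
 [458.1 114.1 188.5]
 [478.    3.9  95.1]
 [657.3  36.3  95. ]]
```

```bash
python3 -m inch '[[[0.021,-0.031,0],[0,0,-4.1],0],[[0.021,-0.031,0],[0,0,-4.1],0],[[0.021,-0.031,0],[0,0,-4.1],0],[[0.021,-0.031,0],[0,0,-4.1],0],[[0.021,-0.031,0],[0,0,-4.1],0],[[0.021,-0.031,0],[0,0,-4.1],0],[[0.021,-0.031,0],[0,0,-4.1],0],[[0.021,-0.031,0],[0,0,-4.1],0],[[0.021,-0.031,0],[0,0,-4.1],0],[[0.021,-0.031,0],[0,0,-4.1],0],[[0.021,-0.031,0],[0,0,-4.1],0],[[0.021,-0.031,0],[0,0,-4.1],0],[[0,0,0],[0,0,0],0]]'
cat > st.py <<'E'
from h import *
s=manip.sense(); R=Ro.from_euler('xyz',s['eef_rot']).as_matrix()
p=s['position']; tip=p+182*R[:,0]
X=np.array([.984,.178,0]);Y=np.array([-.178,.984,0]); o=np.array([568,16,0.])
print('t',s['clock'],'tcp',p.round(1),'tip',tip.round(1),"x'",((tip-o)@X).round(1),"y'",((tip-o)@Y).round(1),'jaw az',np.degrees(np.arctan2(R[1,1],R[0,1])).round(1),'toolx',R[:,0].round(3),'F',s['wrist_force'].round(1),'T',s['wrist_torque'].round(2),s['grip_width'],s['joints'].round(2))
E
python3 st.py
```

```text
clock: 1.72
position: [501.5, 224.7, 404.8]
eef_rot: [0.282, 1.569, -0.976]
wrist_force: [0.0, 0.0, -0.4]
grip_width: 0.3
t 1.725 tcp [501.5 224.7 404.8] tip [501.7 224.5 222.8] x' -28.2 y' 216.9 jaw az 18.0 toolx [ 0.001 -0.002 -1.   ] F [ 0.   0.  -0.4] T [ 0.02  0.06 -0.01] 0.3258867039689257 [-0.74  0.1   0.3   1.71 -0.03  1.33 -0.13]
```

```bash
python3 -m inch '[[[0.008,-0.012,0],[0,0,-1.6],0],[[0.008,-0.012,-0.012],[0,0,-1.6],0],[[0.008,-0.012,-0.012],[0,0,-1.6],0],[[0.008,-0.012,-0.013],[0,0,-1.6],0],[[0.008,-0.013,-0.013],[0,0,-1.3],0],[[0,0,-0.012],[0,0,0],0],[[0,0,0],[0,0,0],0]]'
python3 st.py
python3 - <<'E'
from h import *
g,_=grab('scene','s1'); 
E
cat > tab.py <<'E'
import numpy as np,sys
a,b,st=map(float,sys.argv[1:4]); y0,z0,x0=map(float,sys.argv[4:7])
prev=np.array([568,16,0])+x0*np.array([.984,.178,0])+y0*np.array([-.178,.984,0]);prev[2]=z0;prev=np.round(prev)
for th in np.arange(a,b+1e-6,st):
    c,s=np.cos(th),np.sin(th); h=np.pi/2
    if th<=h:
        k=np.clip((th-.7)/(h-.7),0,1); yc=155*c+4*s+9.5; z=85+155*s-4*c-(25+10*k)
    else: yc=120*c+4*s+9.5; z=85+120*s-4*c
    w=np.array([568,16,0])+yc*np.array([-.178,.984,0]);w[2]=z;w=np.round(w)
    print('%.2f'%th,'y %.0f z %.0f'%(yc,z),(w-prev).astype(int)); prev=w
E
python3 tab.py 0.7 1.6 0.08 150 160 0
```

```text
clock: 2.6
position: [538.5, 168.5, 341.3]
eef_rot: [-1.509, 1.568, -2.891]
wrist_force: [-0.0, 0.0, -0.0]
grip_width: 0.3
t 2.6 tcp [538.5 168.5 341.3] tip [538.  168.4 159.3] x' -2.4 y' 155.3 jaw az 10.8 toolx [-0.002 -0.001 -1.   ] F [-0.  0. -0.] T [-0.04  0.05  0.02] 0.29052541302282786 [-0.67  0.18  0.35  1.76 -0.07  1.21 -0.11]
0.70 y 131 z 157 [  4 -19  -3]
0.78 y 123 z 165 [ 1 -8  8]
0.86 y 114 z 173 [ 2 -9  8]
0.94 y 104 z 180 [  1 -10   7]
1.02 y 94 z 186 [ 2 -9  6]
1.10 y 83 z 192 [  2 -11   6]
1.18 y 72 z 196 [  2 -11   4]
1.26 y 61 z 200 [  2 -11   4]
1.34 y 49 z 203 [  2 -12   3]
1.42 y 37 z 204 [  2 -12   1]
1.50 y 24 z 205 [  3 -12   1]
1.58 y 12 z 205 [  2 -12   0]
```

View pics/s1.png

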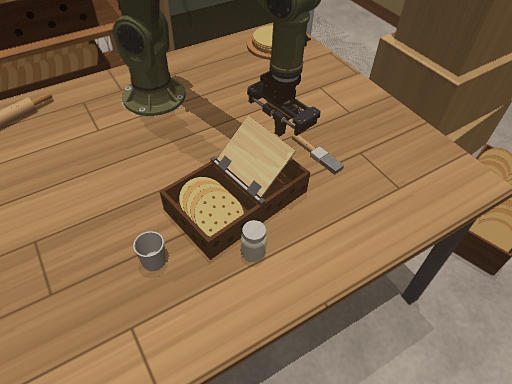

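The closed fingers are at about (278,125), just off the cover's free edge on the empty-bay side, with nothing touched. I'll start pushing along the arc.

```bash
python3 -m inch '[[[0.003,-0.008,0],[0,0,0],0],[[0.002,-0.008,0],[0,0,0],0],[[0.001,-0.008,0],[0,0,0],0],[[0.001,-0.008,0.008],[0,0,0],0],[[0.002,-0.009,0.008],[0,0,0],0],[[0.001,-0.010,0.007],[0,0,0],0]]'; python3 st.py
```

```text
clock: 3.4
position: [549.2, 120.1, 367.8]
eef_rot: [2.555, 1.564, 1.175]
wrist_force: [-0.4, 8.0, 5.6]
grip_width: 0.4
t 3.4 tcp [549.2 120.1 367.8] tip [549.7 121.3 185.8] x' 0.7 y' 106.9 jaw az 10.9 toolx [ 0.003  0.007 -1.   ] F [-0.4  8.   5.6] T [1.57 0.16 0.05] 0.410140739919829 [-0.61  0.16  0.39  1.74 -0.07  1.25 -0.01]
```

```bash
python3 -m inch '[[[0.002,-0.010,0.005],[0,0,0],0],[[0.002,-0.011,0.005],[0,0,0],0],[[0.002,-0.011,0.004],[0,0,0],0],[[0.002,-0.011,0.004],[0,0,0],0]]'; python3 st.py; python3 -c "
from h import *
grab('scene','s2')"
```

```text
clock: 3.9
position: [557.2, 73.7, 384.3]
eef_rot: [1.948, 1.57, 0.565]
wrist_force: [0.1, 3.5, 0.8]
grip_width: 0.2
t 3.9 tcp [557.2  73.7 384.3] tip [557.3  73.8 202.3] x' -0.2 y' 58.8 jaw az 10.8 toolx [ 0.001  0.001 -1.   ] F [0.1 3.5 0.8] T [ 0.49 -0.01 -0.01] 0.21617428896941815 [-0.56  0.15  0.42  1.72 -0.06  1.29  0.06]
```

View pics/s2.png

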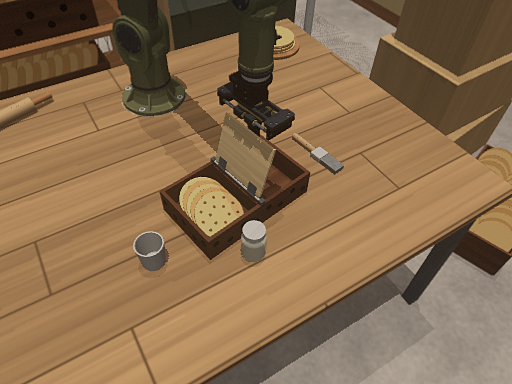

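The cover's top edge is now at about (250,130), close to upright, and it follows the fingers with 3.5 N. I'll continue over the top.

```bash
python3 -m inch '[[[0.002,-0.012,0.002],[0,0,0],0],[[0.002,-0.012,0.001],[0,0,0],0],[[0.002,-0.012,0],[0,0,0],0],[[0.002,-0.012,0],[0,0,0],0]]'; python3 st.py; python3 tab.py 1.6 3.14 0.1 10 205 0
```

```text
clock: 4.45
position: [565.0, 25.2, 386.5]
eef_rot: [-1.432, 1.57, -2.815]
wrist_force: [-0.4, 2.6, -0.2]
grip_width: 0.3
t 4.45 tcp [565.   25.2 386.5] tip [564.9  25.1 204.5] x' -1.4 y' 9.5 jaw az 10.7 toolx [-0.001 -0.    -1.   ] F [-0.4  2.6 -0.2] T [ 0.46  0.06 -0.04] 0.2840868050477517 [-0.5   0.16  0.46  1.71 -0.07  1.3   0.16]
1.60 y 10 z 205 [0 0 0]
1.70 y -2 z 205 [  2 -12   0]
1.80 y -14 z 203 [  2 -12  -2]
1.90 y -26 z 200 [  3 -11  -3]
2.00 y -37 z 196 [  2 -11  -4]
2.10 y -48 z 191 [  1 -11  -5]
2.20 y -58 z 184 [  2 -10  -7]
2.30 y -67 z 177 [ 2 -9 -7]
2.40 y -76 z 169 [ 2 -9 -8]
2.50 y -84 z 160 [ 1 -8 -9]
2.60 y -91 z 150 [  1  -7 -10]
2.70 y -97 z 140 [  1  -6 -10]
2.80 y -102 z 129 [  1  -5 -11]
2.90 y -106 z 118 [  1  -3 -11]
3.00 y -109 z 106 [  0  -3 -12]
3.10 y -110 z 94 [  1  -1 -12]
```

```bash
python3 -m inch '[[[0.002,-0.012,0],[0,0,0],0],[[0.002,-0.012,-0.002],[0,0,0],0],[[0.002,-0.011,-0.003],[0,0,0],0],[[0.002,-0.011,-0.004],[0,0,0],0],[[0.002,-0.011,-0.005],[0,0,0],0],[[0.002,-0.010,-0.007],[0,0,0],0]]'; python3 st.py;  python3 -c "
from h import *
grab('scene','s3')"
```

```text
clock: 5.2
position: [577.0, -41.8, 365.5]
eef_rot: [-0.595, 1.57, -1.979]
wrist_force: [-1.5, 1.6, 0.8]
grip_width: 0.4
t 5.2 tcp [577.  -41.8 365.5] tip [577.  -42.  183.5] x' -1.5 y' -58.6 jaw az 10.8 toolx [-0.    -0.001 -1.   ] F [-1.5  1.6  0.8] T [ 0.23  0.3  -0.02] 0.43551623454754157 [-0.42  0.2   0.51  1.7  -0.1   1.26  0.3 ]
```

View pics/s3.png

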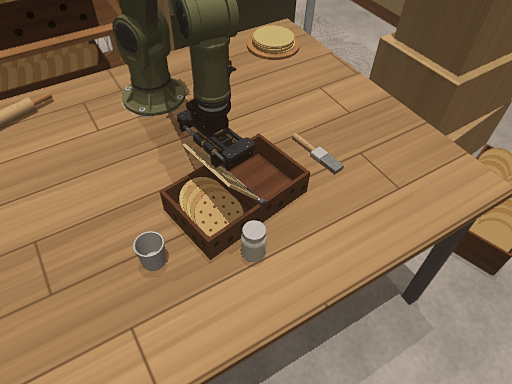

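The cover is past upright, edge at about (185,147), and the fingertips are on its upper face. I'll continue down, slower near the end.

```bash
python3 -m inch '[[[0.002,-0.009,-0.007],[0,0,0],0],[[0.002,-0.009,-0.008],[0,0,0],0],[[0.001,-0.008,-0.009],[0,0,0],0],[[0.001,-0.007,-0.010],[0,0,0],0],[[0.001,-0.006,-0.010],[0,0,0],0],[[0.001,-0.005,-0.011],[0,0,0],0],[[0.001,-0.002,-0.006],[0,0,0],0]]'; python3 st.py
```

```text
clock: 6.12
position: [585.8, -87.4, 303.9]
eef_rot: [-1.237, 1.57, -2.621]
wrist_force: [-0.5, 1.2, 1.6]
grip_width: 0.6
t 6.125 tcp [585.8 -87.4 303.9] tip [585.6 -87.5 121.9] x' -1.1 y' -105.0 jaw az 10.7 toolx [-0.001 -0.001 -1.   ] F [-0.5  1.2  1.6] T [0.03 0.34 0.02] 0.581811722346787 [-0.34  0.29  0.52  1.74 -0.16  1.15  0.42]
```

```bash
python3 -m inch '[[[0.001,-0.003,-0.007],[0,0,0],0],[[0,-0.001,-0.007],[0,0,0],0],[[0,-0.001,-0.007],[0,0,0],0],[[0,-0.001,-0.005],[0,0,0],0],[[0,0,-0.003],[0,0,0],0]]'; python3 st.py
```

```text
clock: 6.75
position: [587.1, -92.9, 275.6]
eef_rot: [0.647, 1.57, -0.736]
wrist_force: [0.9, -1.8, 1.4]
grip_width: 0.4
t 6.75 tcp [587.1 -92.9 275.6] tip [587.2 -93.   93.6] x' -0.5 y' -110.7 jaw az 10.8 toolx [ 0. -0. -1.] F [ 0.9 -1.8  1.4] T [-0.36 -0.06 -0.02] 0.3714877104455288 [-0.32  0.32  0.52  1.76 -0.18  1.1   0.44]
```

```bash
python3 -m inch '[[[0,0,-0.002],[0,0,0],0],[[0,0,-0.002],[0,0,0],0],[[0,0,-0.001],[0,0,0],0],[[0,0,0],[0,0,0],0]]'; python3 st.py
```

```text
clock: 7.25
position: [587.0, -92.9, 271.6]
eef_rot: [1.964, 1.57, 0.581]
wrist_force: [-2.0, -1.3, 6.1]
grip_width: 0.4
t 7.25 tcp [587.  -92.9 271.6] tip [587.1 -92.9  89.6] x' -0.6 y' -110.6 jaw az 10.8 toolx [ 0.  0. -1.] F [-2.  -1.3  6.1] T [-0.29  0.43  0.01] 0.4160388753560365 [-0.32  0.33  0.52  1.77 -0.18  1.09  0.44]
```

Tip is at 89.6 mm against an expected 89, and the force is rising. I'll press a little more to confirm the stop.

```bash
python3 -m inch '[[[0,0,-0.002],[0,0,0],0],[[0,0,-0.002],[0,0,0],0],[[0,0,0],[0,0,0],0]]'; python3 st.py;
```

```text
clock: 7.62
position: [587.1, -93.3, 271.3]
eef_rot: [2.626, 1.569, 1.243]
wrist_force: [-9.7, 0.6, 26.8]
grip_width: 0.5
t 7.625 tcp [587.1 -93.3 271.3] tip [587.2 -92.9  89.3] x' -0.5 y' -110.6 jaw az 10.7 toolx [ 0.001  0.002 -1.   ] F [-9.7  0.6 26.8] T [ 0.14  2.44 -0.02] 0.5156110831800459 [-0.32  0.33  0.52  1.77 -0.18  1.09  0.45]
```

At 27 N the tip barely moves (89.3 mm), so the cover is on its stop. I'll lift straight off and check.

```bash
python3 -m inch '[[[0,0,0.004],[0,0,0],0],[[0,0,0.010],[0,0,0],0],[[0,0,0.03],[0,0,0],0],[[0,0,0.04],[0,0,0],0],[[-0.01,0.03,0.04],[0,0,0],0],[[-0.01,0.04,0.03],[0,0,0],0],[[-0.03,0.04,0],[0,0,0],0],[[-0.03,0.04,0],[0,0,0],0],[[-0.03,0.04,0],[0,0,0],0],[[-0.02,0.04,0],[0,0,0],0],[[0,0.04,0],[0,0,0],0],[[0,0.04,0],[0,0,0],0],[[0,0,0],[0,0,0],0]]'; python3 st.py
python3 - <<'E'
from h import *
for n in('scene','top'):
    im,d=grab(n,n+'9'); ci=manip.camera_info(n); P=cloud(ci,d); np.save(f'pics/{n}9P.npy',P)
    X=np.array([.984,.178]);Y=np.array([-.178,.984]); q=P[...,:2]-[568,16]; x=q@X;y=q@Y
    m=(abs(x)<75)&(y<-20)&(y>-150)&(P[...,2]>60)&(P[...,2]<200)
    A=np.c_[x[m],y[m],np.ones(m.sum())]; c,*_=np.linalg.lstsq(A,P[m][:,2],rcond=None); r=A@c-P[m][:,2]
    print(n,m.sum(),'slopes',c.round(4),'res',r.std(),'z pct',np.percentile(P[m][:,2],[1,50,99]))
    P0=np.load(f'pics/{n}0P.npy') 
E
```

```text
clock: 9.25
position: [455.9, 220.9, 420.3]
eef_rot: [-1.882, 1.57, 3.025]
wrist_force: [0.0, 0.1, 1.0]
grip_width: 0.5
t 9.25 tcp [455.9 220.9 420.3] tip [455.7 220.9 238.3] x' -74.1 y' 221.6 jaw az 11.1 toolx [-0.001  0.    -1.   ] F [0.  0.1 1. ] T [-0.07  0.03  0.03] 0.5253071879147148 [-0.74  0.    0.24  1.79 -0.    1.35 -0.31]
scene 2282 slopes [-8.00000e-04  6.00000e-04  9.01403e+01] res 1.4370458040222314 z pct [86.73733953 90.05553151 93.3468692 ]
top 2672 slopes [-4.00000e-03  5.00000e-04  8.87193e+01] res 1.6805098613079008 z pct [84.69784059 88.66675414 92.620204  ]
```

View pics/scene9.png

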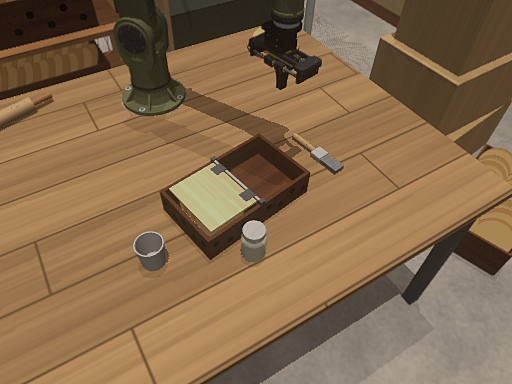

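View pics/top9.png

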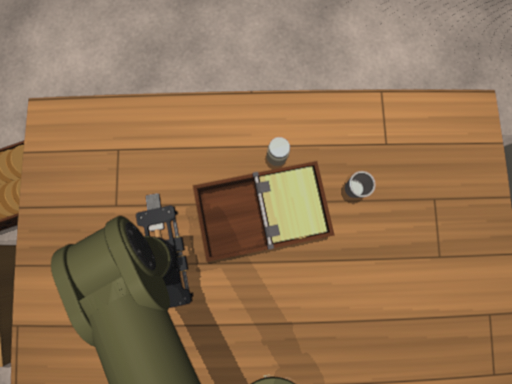

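The cover lies flat over the breads at about (208,195) in the scene view and (295,205) in the top view. The jar, cup and brush are at the same pixels as before, and the arm is clear of everything. I'll hand in.

```bash
python3 -c "
from station import manip
print(manip.job_done())"
```

```text
the job is handed in; nothing more can be done
None
```

The cover now lies flat over the bread bay, and the job was handed in at about 9.4 s of the 45 s allowed.

- **Move:** I pushed the cover with the closed fingertips, without gripping it, from about 0.70 rad up and over the spine in one slow arc. The readings between moves during the push showed no more than about 10 N.
- **Final press:** Pressing down peaked at about 27 N (limit 120 N). The tip stopped at 89.3 mm, against 89 mm expected for the top of the cover when flat. I then lifted straight off.
- **Last checks:** Both cameras put the cover's top at 88.7 and 90.1 mm with a slope along the hinge-to-edge direction under 0.001, so it is flat to within their roughly 2 mm calibration. The jar, cup and brush looked unmoved by eye in the before and after pictures, though the gripper hid part of the brush in the last top view. The arm was clear of everything, and no check failed.

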